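# Strip the packing stack into its holders

### The arm

A 6-joint arm with a two-finger parallel gripper is mounted at the origin on a cart in front of the work surface, level with it; the furniture and walls round the work are solid. World frame = base frame: x ahead of the robot, y to its left, z up, the work surface at z = 0. Lengths are in m, angles in rad, forces in N, time in s.
With the tool pointing down it reaches from about 0.275 to 0.725 m from the base axis. Payload 5.6 kg.
Tool frame: the origin (TCP) lies on the centre line of the jaws, within the pads' length; the fingertips stand 14 mm ahead of it and the grasp point (between the pads) lies 5 mm behind it; z points along the fingers, y is the line along which they close (so a half turn about z gives the same grasp; the last joint's range is limited). The gripper opens to 85 mm and grips with 20 to 120 N. Pads are 22 mm wide; open, the fingers measure 114 mm over their backs; the gripper's body (76 mm by 85 mm) begins 54 mm behind the grasp point. The pads swing forward as they close: fully open they stand 13 mm farther back than shut.
Start: joints at [1.472, 0.255, 0.108, 0, -1.424, -0.285], TCP at [0.206, 0.51, 0.245] pointing down, gripper open.
Joint ranges: [-2.95, 2.95], [-1.21, 1.97], [-1.09, 1.5], [-2.87, 1.71], [-2.94, -0.07], [-3.05, 3.05]. Speed limits (rad/s): [2.57, 2.57, 3.14, 3.14, 3.14, 3.14].

### API

Orientations are given as a rotation vector (axis times angle).
In Python, from plant import robot gives the robot as it stands. Calls block until the motion is done:
- robot.goto(position, orientation): joint-space move of the TCP to a pose.
- robot.movel(position, frame=None, feed=0.15): straight line of the TCP; frame=None keeps the orientation; feed is the mean speed in m/s.
- robot.goto_joints(angles): joint-space move.
- robot.grip(opening, force=None): finger opening in m; force is the grip in N (None keeps the last); returns when the fingers have stopped.
- robot.pause(seconds).
- robot.inverse_kinematics(position, orientation): joint angles nearest the present ones, or None.
- robot.snapshot(name): name is "side" or "top" or "wrist"; returns the picture (400x640x3 uint8, red, green, blue); there is no depth.
- robot.camera_info(name): a dict with "K" (3x3 intrinsics, pixels), "k1" (the pictures are not rectified: a ray, as slopes to the right and down, at radius r is drawn at 1 + k1 r^2 times it, then the intrinsics apply), "R" (3x3) and "t" (3): a world point X has camera coordinates R X + t. Camera axes: x right, y down, z forward; pixel columns grow to the right and rows downward; lengths in m; the calibration is good to about 2 mm. A picture is of the moment at which its call begins: read the wrist's pose just before it. camera_info takes no time and is no camera call; for the wrist camera it gives the pose at the moment of the call.
A pose or a line that the arm cannot do raises robot.MotionError and nothing moves.
- robot.finish_job(): hands the job in; it is judged then, once.
Trained networks look in the newest picture that a camera, given by its name, has taken for a name from the list of things; names that differ only in an ending like _2 or _b are one class to them, and where a whole thing is asked for, a point or a joint stands for the part that bears it (a point fixed in the world has none). Each returns a list of dicts, best first, with "p" (0 to 1); they miss things now and then, are a little off and sometimes report something else, mostly with a low value. They report only what shows in the picture. A call takes as long as a camera call. They do not tell look-alikes from the thing itself.
- robot.recognise(camera, name): "point" ([x, y, z] in m, in the coordinates of the camera as it stood for that picture, good to about 4 mm: the middle of the surface that is visible of it).
- robot.silhouettes(camera, name): "mask" (400x640 bool, what is visible of it).
- robot.spot_point(camera, name): "point" ([x, y, z] in m, in the coordinates of the camera as it stood for that picture, good to about 4 mm: a listed point, or the origin of a listed thing).
Readings, each from a call of its own:
- robot.get_time(): time.
- robot.get_q(): joint angles.
- robot.get_joint_vel(): joint speeds.
- robot.get_effort(): joint torques, N m.
- robot.get_tcp_pos(): TCP position.
- robot.get_eef_rot(): TCP orientation.
- robot.get_contact_force(): force on the tool from outside, world axes, zero at the start.
- robot.get_moment(): the same for the moment, N m.
- robot.get_grip_width(): finger opening in m.
- robot.get_gripper_force(): force on a finger pad.
Only numpy, scipy, OpenCV 4.12 (cv2) and the standard library are available. Lean on these libraries where they do the work, as an engineer would, in place of code of your own. Each camera call takes 0.05 s, during which the arm holds its last target. There are 200 camera calls.

### The job

Take the packing stack apart from the top down, one piece at a time and without shifting the pieces still underneath, and set each piece down (not dropped) in its own open-sided metal holder, chosen by length: the nut in the shortest, then the shim pack in the next, then the clay post in the next, and last the wooden board in the longest. Each piece must lie flat on the holder's base between the upturned ends, lengthwise and centred across the width. Do not disturb the crucible and the glass disc beside the work.

Things in the scene. Friction and masses are not known exactly. Their poses are not given: they have to be found in the camera images.
- nut_mid (a point): rusty steel hexagon nut, top of the stack: 29 mm across the flats (along its x), 34 mm across the corners (its y), 16 mm high (z), lying flat; point at its centre, half-way up
- shims_mid (a point): pack of steel shims that hold together as one piece, below the nut: 35 mm wide (x), 70 mm long (y; its top 4 mm only 58 mm long), 13 mm high (z); point at its centre, half-way up
- post_mid (a point): grey-brown clay kiln post lying down, below the shims: a bar about 33 mm wide (x), 101 mm long (y), 34 mm high (z), slightly uneven; point at its centre, half-way up
- board_mid (a point): plain wooden packing board at the bottom of the stack: 60 mm wide (x), 130 mm long (y), 24 mm high (z), lying on the worktop (the whole stack is 87 mm high; a fixed flat black plate, 170 mm square and 20 mm high, lies on the worktop beyond it); point at its centre, half-way up
- holder_nut: grey sheet-metal holder for the nut, the shortest of the four: a flat sheet base 66 mm wide (x) and 4 mm thick with an upturned end 4 mm thick, 16 mm high over the worktop (rim included), at each end of y; 54 mm clear between the ends, 62 mm over all, sides (x) open; bolted to the worktop. Origin at the centre of its underside, x across its width, y along its length from end to end, z up; the base's upper face is at z = 4 mm
- holder_shims: grey sheet-metal holder for the shim pack, the second shortest of the four: a flat sheet base 66 mm wide (x) and 4 mm thick with an upturned end 4 mm thick, 16 mm high over the worktop (rim included), at each end of y; 90 mm clear between the ends, 98 mm over all, sides (x) open; bolted to the worktop. Origin at the centre of its underside, x across its width, y along its length from end to end, z up; the base's upper face is at z = 4 mm
- holder_post: grey sheet-metal holder for the clay post, the second longest of the four: a flat sheet base 66 mm wide (x) and 4 mm thick with an upturned end 4 mm thick, 16 mm high over the worktop (rim included), at each end of y; 121 mm clear between the ends, 129 mm over all, sides (x) open; bolted to the worktop. Origin at the centre of its underside, x across its width, y along its length from end to end, z up; the base's upper face is at z = 4 mm
- holder_board: grey sheet-metal holder for the wooden board, the longest of the four: a flat sheet base 66 mm wide (x) and 4 mm thick with an upturned end 4 mm thick, 16 mm high over the worktop (rim included), at each end of y; 150 mm clear between the ends, 158 mm over all, sides (x) open; bolted to the worktop. Origin at the centre of its underside, x across its width, y along its length from end to end, z up; the base's upper face is at z = 4 mm
- crucible_mid (a point): bystander: small open clay crucible, 61 mm wide, 60 mm high, standing upright; point on its axis, half-way up; leave alone
- puck_mid (a point): bystander: grey glass disc, 48 mm across, 16 mm high; point at its centre; leave alone
Not all that is in view belongs to the job. What is shaped like the part that bears shims_mid but red is not meant.

How it is judged:
On the way, in this order (a step that is already met when the one before it is completed fails the run):
1. the nut lies in its own holder, released (x of nut_mid in the frame of holder_nut between -0.012 and 0.012 m and y of nut_mid in the frame of holder_nut between -0.013 and 0.013 m and z of nut_mid in the frame of holder_nut between 0.007 and 0.017 m and angle between nut_mid's own z axis and vertical below 0.12 rad and contact force between nut and the fingers below 0.1 N and linear speed of nut below 0.02 m/s), for 0.2 s.
2. the shim pack lies in its own holder, released (x of shims_mid in the frame of holder_shims between -0.012 and 0.012 m and y of shims_mid in the frame of holder_shims between -0.013 and 0.013 m and z of shims_mid in the frame of holder_shims between 0.0055 and 0.0155 m and angle between shims_mid's own z axis and vertical below 0.12 rad and angle between the y axis of shims_mid and the y axis of holder_shims, either way round below 0.2 rad and contact force between shims and the fingers below 0.1 N and linear speed of shims below 0.02 m/s), for 0.2 s.
3. the clay post lies in its own holder, released (x of post_mid in the frame of holder_post between -0.012 and 0.012 m and y of post_mid in the frame of holder_post between -0.013 and 0.013 m and z of post_mid in the frame of holder_post between 0.016 and 0.026 m and angle between post_mid's own z axis and vertical below 0.12 rad and angle between the y axis of post_mid and the y axis of holder_post, either way round below 0.2 rad and contact force between post and the fingers below 0.1 N and linear speed of post below 0.02 m/s), for 0.2 s.
4. the wooden board lies in its own holder, released (x of board_mid in the frame of holder_board between -0.012 and 0.012 m and y of board_mid in the frame of holder_board between -0.013 and 0.013 m and z of board_mid in the frame of holder_board between 0.011 and 0.021 m and angle between board_mid's own z axis and vertical below 0.12 rad and angle between the y axis of board_mid and the y axis of holder_board, either way round below 0.2 rad and contact force between board and the fingers below 0.1 N and linear speed of board below 0.02 m/s), for 0.2 s.
At the end, for the whole second after the job is handed in: nut, shim pack, clay post and board each rest released in their own holder: flat on its base (height within 5 mm, tilt under 0.12 rad), within 12 mm of the middle across the width and 13 mm along the length, all but the nut lengthwise within 0.2 rad, at rest (all of step 1 and all of step 2 and all of step 3 and all of step 4); the robot touches nothing.
It fails at once if the shim pack is shifted by more than 30 mm before the nut that lay on it is in its own holder (distance of shims_mid from where it was at the start of the episode above 0.03 m and not (x of nut_mid in the frame of holder_nut between -0.02 and 0.02 m and y of nut_mid in the frame of holder_nut between -0.02 and 0.02 m)).
It fails at once if the clay post is shifted by more than 30 mm before the shim pack that lay on it is in its own holder (distance of post_mid from where it was at the start of the episode above 0.03 m and not (x of shims_mid in the frame of holder_shims between -0.02 and 0.02 m and y of shims_mid in the frame of holder_shims between -0.02 and 0.02 m)).
It fails at once if the wooden board is shifted by more than 30 mm before the clay post that lay on it is in its own holder (distance of board_mid from where it was at the start of the episode above 0.03 m and not (x of post_mid in the frame of holder_post between -0.02 and 0.02 m and y of post_mid in the frame of holder_post between -0.02 and 0.02 m)).
It fails at once if the crucible or the glass disc is pushed aside by more than 20 mm (distance of any of crucible_mid, puck_mid from where it was at the start of the episode above 0.02 m).
It fails at once if a piece is let go more than 25 mm above the base of its holder ((x of nut_mid in the frame of holder_nut between -0.03 and 0.03 m and y of nut_mid in the frame of holder_nut between -0.03 and 0.03 m and z of nut_mid in the frame of holder_nut above 0.037 m and contact force between nut and the fingers below 0.1 N) or (x of shims_mid in the frame of holder_shims between -0.03 and 0.03 m and y of shims_mid in the frame of holder_shims between -0.03 and 0.03 m and z of shims_mid in the frame of holder_shims above 0.0355 m and contact force between shims and the fingers below 0.1 N) or (x of post_mid in the frame of holder_post between -0.03 and 0.03 m and y of post_mid in the frame of holder_post between -0.03 and 0.03 m and z of post_mid in the frame of holder_post above 0.046 m and contact force between post and the fingers below 0.1 N) or (x of board_mid in the frame of holder_board between -0.03 and 0.03 m and y of board_mid in the frame of holder_board between -0.03 and 0.03 m and z of board_mid in the frame of holder_board above 0.041 m and contact force between board and the fingers below 0.1 N)).
It also fails if it takes over 101 s, if anything falls off the work surface, if the arm or the gripper's body presses on something with over 40 N, if the wrist force passes 120 N, or if a joint passes its speed limit or range.

## Working session

There is one attempt and no reset: what is moved stays moved. The work goes in short steps, each a Python script; the robot and the scene stay as the last script left them, time stands still between calls to the robot, and variables do not carry over. Pictures are saved under pics/ and viewed, at most 14 in all, crops included, and the job is handed in when it is done.

```bash
mkdir -p pics; ls; cat > h.py <<'E'
import numpy as np, cv2
from plant import robot
def w(cam,p):
    c=robot.camera_info(cam); return np.array(c["R"]).T@(np.array(p)-np.array(c["t"]))
def save(cam,name):
    im=robot.snapshot(cam); cv2.imwrite(f"pics/{name}.png",im[:,:,::-1]); return im
def pix(cam,X):
    c=robot.camera_info(cam); p=np.array(c["R"])@X+np.array(c["t"]); s=p[:2]/p[2]; s=s*(1+c["k1"]*(s@s)); K=np.array(c["K"]); return K[:2,:2]@s+K[:2,2]
def onplane(cam,uv,z):
    c=robot.camera_info(cam); K=np.array(c["K"]); D=np.array([c["k1"],0,0,0,0.])
    # drawn = s*(1+k1 r^2): same as OpenCV's radial model
    s=cv2.undistortPoints(np.array(uv,float).reshape(-1,1,2),K,D).reshape(-1,2)
    R=np.array(c["R"]);t=np.array(c["t"]); o=-R.T@t; d=np.c_[s,np.ones(len(s))]@R
    return o+d*((z-o[2])/d[:,2])[:,None]
E
python3 - <<'E'
from h import *
np.set_printoptions(precision=4,suppress=True)
for cam in ["top","side"]:
    save(cam,cam+"0")
    c=robot.camera_info(cam); print(cam, -np.array(c["R"]).T@c["t"])
    for n in ["nut_mid","shims_mid","post_mid","board_mid","holder_nut","holder_shims","holder_post","holder_board","crucible_mid","puck_mid"]:
        for d in robot.spot_point(cam,n)[:3]:
            print(n,round(d["p"],2),w(cam,d["point"]),pix(cam,w(cam,d["point"])))
print(robot.get_time(),robot.get_eef_rot())
E
```

```text
pics
top [0.4242 0.2464 1.3321]
nut_mid 0.43 [0.4099 0.1783 0.0795] [354.2891 247.9079]
shims_mid 0.53 [0.5781 0.5653 0.0055] [206.5657 181.6107]
shims_mid 0.51 [0.4095 0.1786 0.0655] [353.8718 248.0021]
post_mid 0.49 [0.4076 0.1809 0.0398] [352.4104 248.5913]
board_mid 0.76 [0.4026 0.1834 0.01  ] [350.8371 250.3995]
holder_nut 0.92 [0.4533 0.3957 0.0003] [269.609  229.8602]
holder_shims 0.96 [ 0.5386 -0.0722  0.0022] [448.0175 199.2356]
holder_post 0.58 [ 0.6712 -0.0703  0.0041] [446.8561 149.3735]
holder_post 0.52 [0.4101 0.176  0.0767] [355.1896 247.7942]
holder_post 0.21 [0.4039 0.1836 0.0106] [350.7723 249.8789]
holder_board 0.74 [ 0.5702  0.3986 -0.0005] [269.4239 185.4263]
crucible_mid 0.79 [0.3748 0.029  0.0294] [411.6125 261.9904]
puck_mid 0.53 [0.6884 0.3182 0.0086] [300.4234 140.8459]
side [ 0.2119 -0.4509  0.6248]
nut_mid 0.64 [0.4053 0.1782 0.0784] [274.1604 225.0123]
shims_mid 0.76 [0.4045 0.1767 0.0624] [274.4544 230.8529]
shims_mid 0.64 [0.5785 0.5591 0.0031] [285.9399 160.7147]
post_mid 0.63 [0.4046 0.1799 0.0392] [274.5525 237.5772]
board_mid 0.84 [0.3965 0.1791 0.0136] [272.0334 246.8384]
holder_nut 0.8 [ 0.4475  0.3984 -0.0003] [263.5307 197.091 ]
holder_shims 0.95 [ 0.5359 -0.0747 -0.0005] [380.0805 311.6043]
holder_post 0.88 [ 0.6744 -0.0699 -0.0042] [433.1834 289.0683]
holder_board 0.98 [ 0.5683  0.3973 -0.0031] [302.5272 188.3591]
holder_board 0.52 [ 0.5361 -0.0752 -0.0004] [380.3149 311.7608]
holder_board 0.29 [0.3745 0.0312 0.0299] [285.7516 289.8304]
crucible_mid 0.96 [0.3737 0.0337 0.0308] [284.8967 288.7807]
crucible_mid 0.27 [0.4059 0.1806 0.0724] [274.1726 226.341 ]
puck_mid 0.65 [0.4064 0.1788 0.0763] [274.5528 225.4376]
puck_mid 0.52 [0.6883 0.3145 0.0097] [351.931  189.8923]
1.1 [ 3.0839 -0.5991  0.0001]
```

```bash
python3 - <<'E'
import cv2
a=cv2.imread("pics/top0.png"); cv2.imwrite("pics/topc.png",cv2.resize(a[110:310,180:480],None,fx=2.66,fy=2.66,interpolation=cv2.INTER_CUBIC))
b=cv2.imread("pics/side0.png"); cv2.imwrite("pics/sidec.png",cv2.resize(b[140:340,210:470],None,fx=3,fy=3,interpolation=cv2.INTER_CUBIC))
E
```

```text
(no output)
```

View pics/topc.png

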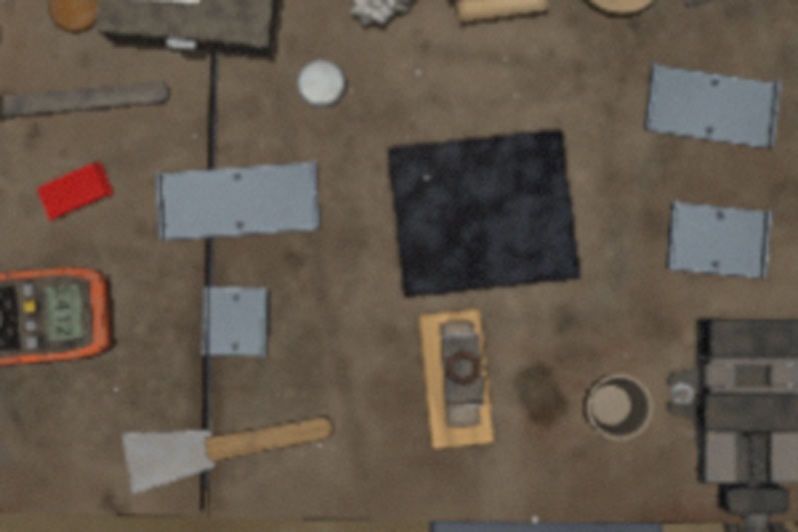

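View pics/sidec.png

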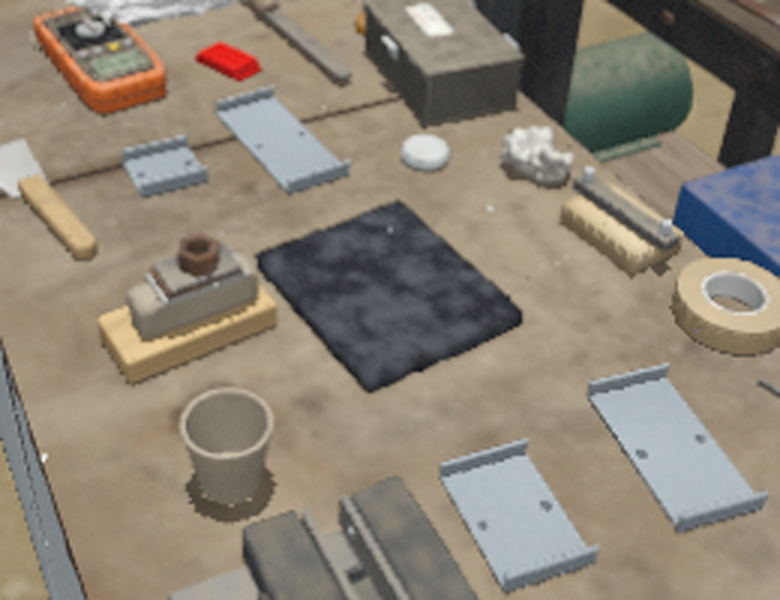

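Top view, in full-image pixels: the stack is at (353,248) and the black plate at about (362,190). The holders are nut (269,230), shims (448,199), post (447,149) and board (269,185). The side view agrees with this.

There are two shim candidates: the steel pack on the stack at (354,248) and a red block at (206,181). The steel pack fits the description, because red is excluded.

Next I'll get yaw angles from the masks, then look with the wrist camera.

```bash
cat >> h.py <<'E'
from scipy.spatial.transform import Rotation as Ro
def ori(yaw): return (Ro.from_euler('z',yaw)*Ro.from_euler('x',np.pi)).as_rotvec()
def rect(mask,cam,z):
    """centre, size, yaw of long side of the largest blob, on plane z"""
    c=max(cv2.findContours(mask.astype(np.uint8),cv2.RETR_EXTERNAL,cv2.CHAIN_APPROX_NONE)[0],key=cv2.contourArea)
    P=onplane(cam,c.reshape(-1,2),z)[:,:2]
    (ctr,(a,b),ang)=cv2.minAreaRect((P*1000).astype(np.float32)); yaw=np.deg2rad(ang if a>=b else ang+90)
    return np.array(ctr)/1000,(max(a,b),min(a,b)),(yaw+np.pi/2)%np.pi-np.pi/2
E
python3 - <<'E'
from h import *
np.set_printoptions(precision=4,suppress=True)
for n in ["holder_nut","holder_shims","holder_post","holder_board"]:
    for d in robot.silhouettes("top",n)[:2]: print(n,round(d["p"],2),*rect(d["mask"],"top",0.004))
robot.goto([0.40,0.179,0.29],ori(0)); print(robot.get_q())
robot.grip(0.03); save("wrist","w_closed"); print([pix("wrist",w0) for w0 in []])
p=np.array(robot.get_tcp_pos()); 
for h in (14,1,5,-5): print(h,[pix("wrist",p+[0,s*.015,-h/1000]) for s in(1,-1)])
robot.grip(0.085); im=save("wrist","w_open")
for h in (14,1): print(h,[pix("wrist",p+[0,s*.0425,-h/1000]) for s in(1,-1)])
for n,z in [("nut_mid",.087),("shims_mid",.071),("post_mid",.058),("board_mid",.024)]:
    for d in robot.spot_point("wrist",n)[:2]: print(n,round(d["p"],2),w("wrist",d["point"]))
    for d in robot.silhouettes("wrist",n)[:2]: print("  sil",round(d["p"],2),*rect(d["mask"],"wrist",z))
print(robot.get_time())
a=np.hstack([cv2.imread("pics/w_closed.png"),im[:,:,::-1]]); cv2.imwrite("pics/wp.png",cv2.resize(a,(800,250)))
E
```

```text
holder_nut 0.92 [0.4515 0.3995] (65.17188262939453, 63.070289611816406) 0.012785751089091857
holder_shims 0.86 [ 0.5381 -0.0769] (100.94664764404297, 67.77335357666016) 1.480788539327107
holder_post 0.7 [ 0.6696 -0.0721] (132.8548126220703, 66.86573791503906) 1.4420191722841151
holder_board 0.75 [0.5712 0.3992] (160.27503967285156, 66.28871154785156) -1.4901814668799247
[ 0.7817  0.0206 -0.0564 -0.0002 -1.494   0.7893]
[]
14 [array([291.5212, 255.5945]), array([343.822 , 255.5366])]
1 [array([289.3481, 267.4203]), array([345.9998, 267.3566])]
5 [array([290.0537, 263.5785]), array([345.2927, 263.5167])]
-5 [array([288.2204, 273.5633]), array([347.13  , 273.4965])]
14 [array([243.7403, 255.4956]), array([391.4884, 255.328 ])]
1 [array([237.6339, 267.2582]), array([397.5891, 267.0739])]
nut_mid 0.86 [0.4087 0.1794 0.0792]
  sil 0.95 [0.4105 0.178 ] (31.892919540405273, 27.930463790893555) -0.0009475527158500086
  sil 0.74 [0.5525 0.3557] (134.0384521484375, 57.2900390625) -1.488059110583456
shims_mid 0.77 [0.5792 0.5579 0.0074]
shims_mid 0.75 [0.4049 0.1781 0.0645]
  sil 0.94 [0.5635 0.4982] (61.51511764526367, 35.94123077392578) -1.1454036803431142
  sil 0.63 [0.4094 0.1778] (69.42234802246094, 36.109405517578125) 0.09146161542924225
  sil 0.96 [0.4491 0.182 ] (29.772005081176758, 13.146819114685059) -1.4906947995024158
  sil 0.61 [0.4076 0.1774] (72.2055435180664, 36.331363677978516) 0.08831107921492176
board_mid 0.62 [0.3977 0.1793 0.0102]
  sil 0.94 [0.3999 0.182 ] (129.86074829101562, 61.7581672668457) 0.10451079684262954
4.4
```

View pics/w_open.png

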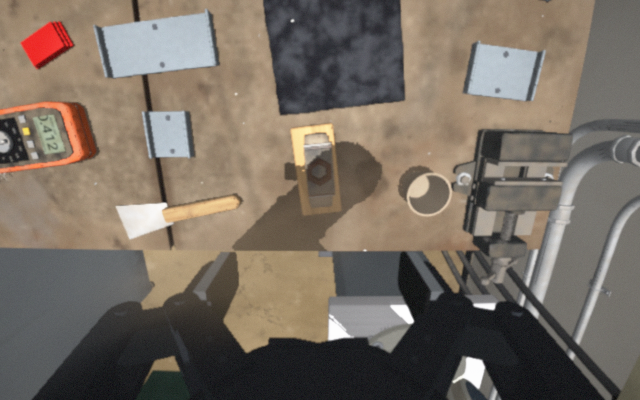

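View pics/w_closed.png

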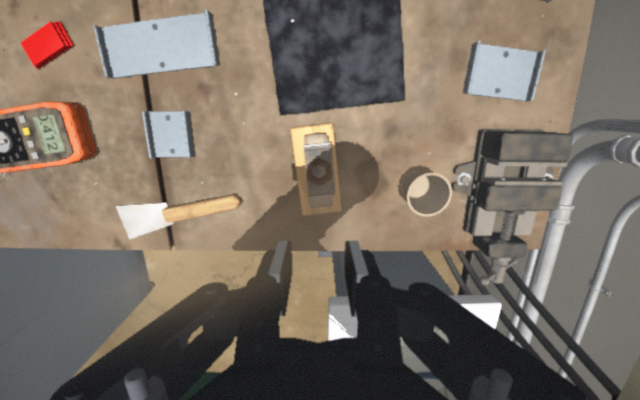

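The wrist views show the stack at about (318,170), with the jaw tips at row 241 when closed to 30 mm and row 252 when open. I'll work out the tip depth from those rows and check the yaw angles.

```bash
python3 - <<'E'
from h import *
np.set_printoptions(precision=4,suppress=True)
p=np.array(robot.get_tcp_pos()); print(p)
for h in (18,14,10,5,1): print(h,*[pix("wrist",p+[dx,.015,-h/1000]) for dx in (.011,-.011)],pix("wrist",p+[.011,.0425,-h/1000]))
nm={}
for n,z in [("holder_nut",.004),("holder_board",.004),("holder_shims",.004),("nut_mid",.087)]:
    for d in robot.spot_point("wrist",n)[:1]: print(n,round(d["p"],2),w("wrist",d["point"]))
    for d in robot.silhouettes("wrist",n)[:1]: print("  sil",round(d["p"],2),*rect(d["mask"],"wrist",z))
for q in [([.45,.397],-1.53),([.45,.397],1.57),([.537,-.074],-1.66),([.537,-.074],1.48),([.67,-.072],-1.7),([.67,-.072],1.442),([.57,.398],-1.49),([.57,.398],1.65)]:
    print(q,[ (None if (s:=robot.inverse_kinematics([*q[0],z],ori(q[1]))) is None else np.round(s,2)) for z in (.02,.16)])
a=cv2.imread("pics/w_open.png")[110:225,270:370]; cv2.imwrite("pics/stk.png",cv2.resize(a,None,fx=5,fy=5,interpolation=cv2.INTER_CUBIC))
E
```

```text
[0.4   0.179 0.29 ]
18 [291.5851 235.1314] [292.7038 268.7546] [243.9603 235.085 ]
14 [290.9532 238.0737] [292.1281 272.3435] [242.1842 238.0148]
10 [290.2902 241.1617] [291.5257 276.1008] [240.3217 241.0887]
5 [289.4141 245.2436] [290.7322 281.0521] [237.8621 245.1502]
1 [288.6723 248.7016] [290.0626 285.2332] [235.7807 248.5892]
holder_nut 0.8 [0.451  0.3955 0.0022]
  sil 0.98 [0.4512 0.3989] (69.39691162109375, 66.33806610107422) 1.5526550066073312
holder_board 0.94 [ 0.5702  0.395  -0.0016]
  sil 0.57 [0.57   0.4001] (168.65675354003906, 67.64508056640625) -1.4925243412370297
holder_shims 0.93 [ 0.5324 -0.0804  0.0018]
  sil 0.86 [ 0.5375 -0.082 ] (109.42344665527344, 70.24544525146484) 1.489703071601984
nut_mid 0.86 [0.4087 0.1794 0.0792]
  sil 0.95 [0.4105 0.178 ] (31.89310073852539, 27.930662155151367) -0.0009475527158500086
([0.45, 0.397], -1.53) [array([ 0.98,  0.51, -0.11,  0.  , -0.95, -0.94]), array([ 0.98,  0.39,  0.08,  0.  , -1.26, -0.94])]
([0.45, 0.397], 1.57) [array([ 0.98,  0.51, -0.11,  0.  , -0.95,  2.16]), array([ 0.98,  0.39,  0.08,  0.  , -1.26,  2.16])]
([0.537, -0.074], -1.66) [array([ 0.15,  0.42, -0.28,  0.  , -0.88, -0.24]), array([ 0.15,  0.28, -0.08,  0.  , -1.21, -0.24])]
([0.537, -0.074], 1.48) [array([ 0.15,  0.42, -0.28,  0.  , -0.88,  2.9 ]), array([ 0.15,  0.28, -0.08,  0.  , -1.21,  2.9 ])]
([0.67, -0.072], -1.7) [array([ 0.12,  0.63,  0.11,  0.  , -1.05, -0.25]), array([ 0.12,  0.53,  0.31,  0.  , -1.35, -0.25])]
([0.67, -0.072], 1.442) [array([ 0.12,  0.63,  0.11,  0.  , -1.05,  2.89]), array([ 0.12,  0.53,  0.31,  0.  , -1.35,  2.89])]
([0.57, 0.398], -1.49) [array([ 0.83,  0.67,  0.18,  0.  , -1.08, -0.75]), array([ 0.83,  0.58,  0.39,  0.  , -1.38, -0.75])]
([0.57, 0.398], 1.65) [array([ 0.83,  0.67,  0.18,  0.  , -1.08,  2.39]), array([ 0.83,  0.58,  0.39,  0.  , -1.38,  2.39])]
```

View pics/stk.png

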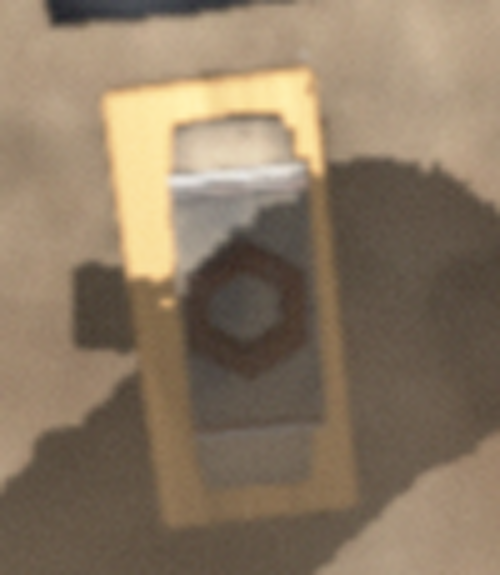

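The nut's corners point along the stack axis, at enlarged crop pixels (243,235) and (250,380), so its flats face the jaws. The steel pack beneath it, at about (250,300), is the shim pack meant. From the images, the tips stand about 10 mm ahead of the TCP at a 30 mm opening, consistent with 14 mm when shut. I'll start with the nut.

```bash
cat >> h.py <<'E'
def pick(xy,yaw,z,op,force,lift=.2):
    robot.grip(op); robot.goto([*xy,max(z+.05,.14)],ori(yaw)); robot.movel([*xy,z],feed=.08)
    print("F down",np.round(robot.get_contact_force(),1)); robot.grip(0.0,force=force); print("width",robot.get_grip_width(),"pad",robot.get_gripper_force())
    robot.movel([*xy,z+.03],feed=.06); robot.movel([*xy,lift]); print("width",robot.get_grip_width(),"F",np.round(robot.get_contact_force(),1),robot.get_time())
def place(xy,yaw,z,op,lift=.2):
    robot.goto([*xy,lift],ori(yaw)); robot.movel([*xy,z+.03]); print("width",robot.get_grip_width())
    robot.movel([*xy,z],feed=.05); print("F placed",np.round(robot.get_contact_force(),1))
    robot.grip(op); robot.pause(.2); robot.movel([*xy,z+.06],feed=.1); robot.movel([*xy,lift]); print("t",robot.get_time())
def see(cam,*names):
    robot.snapshot(cam)
    for n in names:
        for d in robot.spot_point(cam,n)[:2]: print(cam,n,round(d["p"],2),np.round(w(cam,d["point"]),4))
E
python3 - <<'E'
from h import *
pick([.409,.1785],.05,.085,.06,50)
place([.451,.397],-1.58,.019,.055)
see("top","nut_mid","shims_mid"); see("side","nut_mid","shims_mid"); see("wrist","nut_mid")
save("wrist","wn")
E
```

```text
F down [-0.3  0.6  0.3]
width 0.02795855344686048 pad 49.66582425957313
width 0.02831857180381115 F [-0.9 -0.2 -0.8] 8.4167
width 0.02814904930402446
F placed [-4.4 -2.   8.5]
t 14.225
top nut_mid 0.5 [0.4485 0.3971 0.0124]
top shims_mid 0.91 [0.578  0.5634 0.0046]
top shims_mid 0.82 [0.4064 0.1787 0.0686]
side nut_mid 0.5 [0.4485 0.3984 0.0086]
side shims_mid 0.88 [0.4062 0.1798 0.0667]
side shims_mid 0.57 [0.5778 0.5622 0.0026]
wrist nut_mid 0.91 [0.4508 0.3984 0.0135]
```

View pics/wn.png

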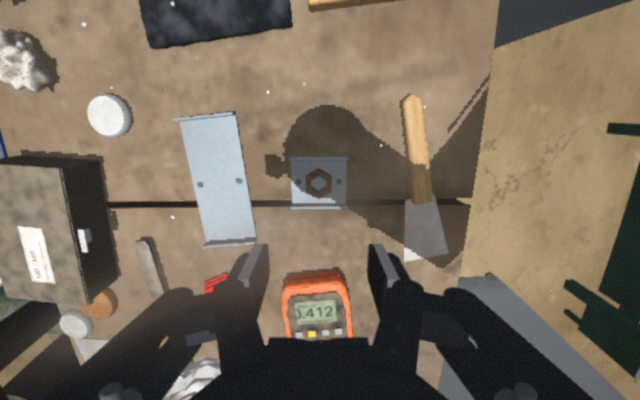

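The nut lies centred in the shortest holder at (319,182), between its ends at rows 157 and 208. Next is the shim pack, the steel one at (0.4065, 0.1785).

```bash
python3 - <<'E'
from h import *
pick([.407,.1783],.09,.072,.06,60)
place([.537,-.0755],-1.657,.019,.05)
see("top","shims_mid","post_mid","board_mid"); see("side","shims_mid","post_mid","board_mid"); see("wrist","shims_mid","holder_shims")
save("wrist","ws")
E
```

```text
F down [ 0.6 -0.2  1. ]
width 0.033133682867590566 pad 59.5167401432991
width 0.03332543837955224 F [-0.8  1.1 -2.1] 19.35
width 0.03315007171057877
F placed [-5.8  2.1  9.6]
t 24.575
top shims_mid 0.8 [0.5767 0.5615 0.0054]
top shims_mid 0.53 [0.4075 0.187  0.0402]
top post_mid 0.75 [0.4061 0.1822 0.0393]
top board_mid 0.86 [0.4031 0.1842 0.0085]
side shims_mid 0.83 [ 0.5311 -0.0747  0.0116]
side shims_mid 0.7 [0.5761 0.5594 0.0028]
side post_mid 0.63 [0.4065 0.1772 0.0397]
wrist shims_mid 0.76 [ 0.5344 -0.0729  0.0102]
wrist shims_mid 0.75 [ 0.6684 -0.0751  0.0011]
```

View pics/ws.png

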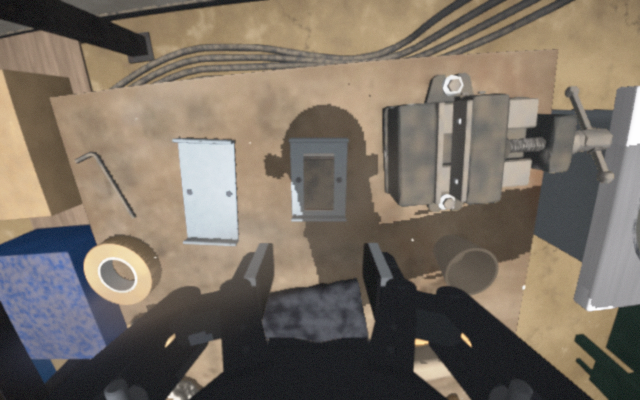

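The shim pack lies flat and lengthwise in its holder, rows 156–211 between the ends at 139 and 220, so it is about 4 mm off the middle. Next I'll measure the post from above and pick it.

```bash
python3 - <<'E'
from h import *
for d in robot.silhouettes("wrist","holder_post")[:2]: print(d["p"],*rect(d["mask"],"wrist",.004))
see("wrist","holder_post")
robot.goto([.39,.18,.2],ori(.09)); robot.snapshot("wrist")
see("wrist","post_mid","board_mid")
for n,z in(("post_mid",.058),("board_mid",.024)):
    for d in robot.silhouettes("wrist",n)[:2]: print(n,d["p"],*rect(d["mask"],"wrist",z))
print(robot.get_time())
E
```

```text
0.58 [ 0.67356012 -0.07089796] (135.1947479248047, 72.53168487548828) 1.4410461863798547
wrist holder_post 0.91 [ 6.706e-01 -7.380e-02  6.000e-04]
wrist post_mid 0.79 [0.4087 0.1783 0.0409]
wrist post_mid 0.59 [0.3989 0.1833 0.0103]
wrist board_mid 0.88 [0.396  0.1796 0.0094]
post_mid 0.66 [0.40643762 0.17862877] (98.45079040527344, 31.199758529663086) 0.08403255279851973
board_mid 0.64 [0.39940463 0.18105754] (129.7440643310547, 60.346988677978516) 0.12519857340787954
26.7583
```

```bash
python3 - <<'E'
from h import *
pick([.407,.1785],.09,.045,.06,60)
place([.671,-.072],-1.70,.026,.055)
see("wrist","post_mid","holder_post"); see("top","post_mid","board_mid")
save("wrist","wp2")
robot.goto([.39,.18,.2],ori(.1)); see("wrist","board_mid")
for d in robot.silhouettes("wrist","board_mid")[:2]: print(d["p"],*rect(d["mask"],"wrist",.024))
print(robot.get_time())
E
```

```text
F down [-0.  -0.6 -0.3]
width 0.031410737222268746 pad 60.28982092626393
width 0.03132166317949884 F [-0.3  0.1 -1.6] 30.7167
width 0.03145517475475992
F placed [-0.   0.4  0.6]
t 36.1583
wrist post_mid 0.65 [ 0.6726 -0.0679  0.0208]
top board_mid 0.9 [0.403  0.1854 0.0078]
wrist board_mid 0.94 [0.3983 0.1787 0.0098]
0.88 [0.39938864 0.18099239] (129.9638671875, 59.51137924194336) 0.11721782863496877
38.0667
```

View pics/wp2.png

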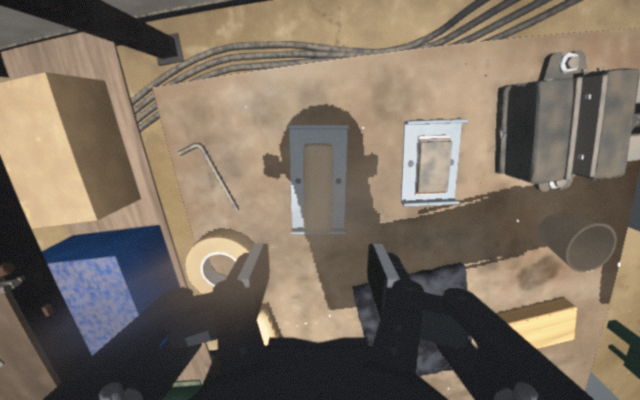

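The post lies lengthwise in its holder, rows 143–231 between the ends at about 126 and 232. I'll check the margin with the calibration, using the camera pose of that picture, and then pick the board.

```bash
python3 - <<'E'
from h import *
see("side","post_mid","holder_post","shims_mid","holder_shims")
pick([.3993,.1805],.11,.017,.085,70)
robot.goto([.671,-.072,.2],ori(-1.70)) if 0 else None
place([.5705,.398],-1.491,.0215,.075)
see("wrist","board_mid","nut_mid","holder_board"); save("wrist","wb")
robot.goto([.60,-.072,.24],ori(-1.68)); im=save("wrist","wf")
see("wrist","post_mid","holder_post","shims_mid","holder_shims")
for n,z in(("post_mid",.038),("holder_post",.004),("shims_mid",.017),("holder_shims",.004)):
    for d in robot.silhouettes("wrist",n)[:2]: print(n,d["p"],*rect(d["mask"],"wrist",z))
print(robot.get_time())
E
```

```text
side post_mid 0.66 [ 0.6711 -0.0679  0.0232]
side holder_post 0.69 [ 0.6727 -0.0722 -0.001 ]
side holder_post 0.59 [ 0.5353 -0.0769  0.0125]
side shims_mid 0.92 [ 0.5361 -0.0741  0.0127]
side shims_mid 0.68 [0.5746 0.557  0.0018]
side holder_shims 0.71 [ 0.5363 -0.0757  0.0011]
F down [-0.4  0.8 -0.9]
width 0.058483028614241706 pad 75.58750748634338
width 0.058509785140677166 F [-0.9  0.8 -2. ] 42.9417
width 0.05839833677171186
F placed [-3.7 -1.7  5. ]
t 48.4917
wrist board_mid 0.55 [0.5705 0.4    0.0125]
wrist nut_mid 0.56 [0.4528 0.3963 0.0162]
wrist post_mid 0.76 [ 0.6754 -0.0684  0.0214]
wrist holder_post 0.83 [ 0.6693 -0.0727  0.0017]
wrist shims_mid 0.87 [ 0.5359 -0.0739  0.0123]
wrist holder_shims 0.84 [ 0.5309 -0.0794  0.0023]
post_mid 0.85 [ 0.66925836 -0.07124696] (101.00607299804688, 35.31448745727539) 1.4617396138400425
holder_post 0.69 [ 0.67250079 -0.07268845] (133.24378967285156, 66.98439025878906) 1.4434707282362629
holder_shims 0.86 [ 0.53671533 -0.07728125] (101.2696762084961, 67.84165954589844) 1.465492939922346
50.9667
```

View pics/wb.png

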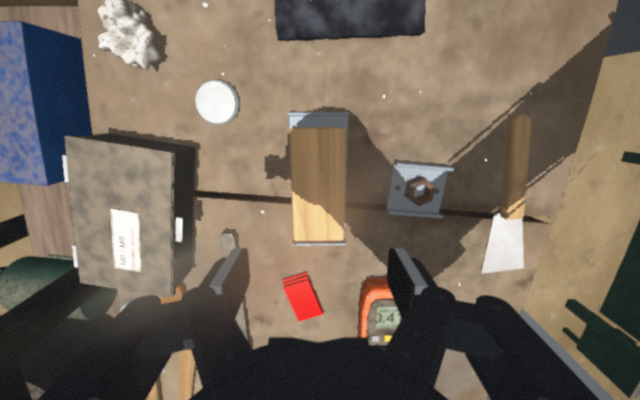

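View pics/wf.png

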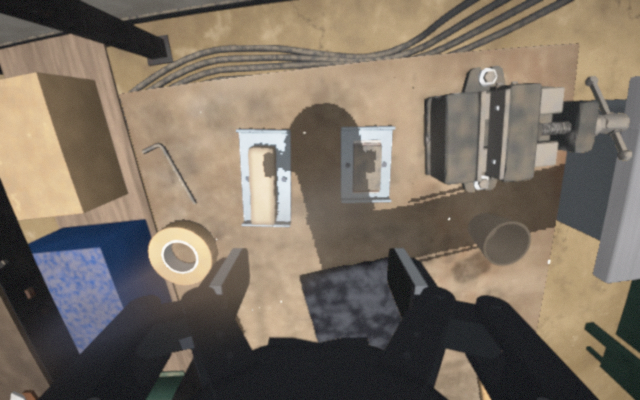

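All four pieces lie flat, lengthwise and centred in their holders. The board spans rows 127–242 inside the ends at 113 and 245, and the nut is at (421,190) in a holder centred at (419,189). The post and shim pack are at (262,186) and (367,167). The post measures within 4 mm of its holder's centre, and the board's end clearance (10 mm each side) limits its error to under 13 mm. I'm handing the job in.

```bash
python3 - <<'E'
from h import *
see("side","board_mid","crucible_mid","puck_mid")
print(robot.finish_job(),robot.get_time())
E
```

```text
side board_mid 0.7 [0.5673 0.3999 0.0156]
side board_mid 0.49 [ 0.6731 -0.0709 -0.0028]
side crucible_mid 0.65 [0.3768 0.0299 0.0286]
side puck_mid 0.56 [ 5.365e-01 -7.350e-02  1.000e-04]
the job is handed in; nothing more can be done
the job is handed in; nothing more can be done
```

The job is handed in at about 51 s of the 101 s allowed, with no verdict returned: by my camera checks the nut, shim pack, clay post and board each lie flat, released and within tolerance in their own holders, and the crucible and glass disc were not touched (the disc's last network reading was a false match, so that rests on the earlier pictures).

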